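Put the breakfast board away under the roll-top

TASK

Put the breakfast things away: stand the salt shaker on the free half of the wooden serving board that already carries the honey jar, then push the board across the worktop into the roll-top cupboard until it meets the stop strip at the back, and pull the slatted shutter right down. Slide the board without lifting it, keep the jar and the shaker standing on it, and leave the other things where they are.

Things in the scene. Friction and masses are not known exactly. Their poses are not given: they have to be found in the camera images.
- cupboard: light-wood roll-top cupboard fixed on the worktop, 272 mm deep, 212 mm wide, 191 mm high, no floor (the worktop runs through). Origin: centre of its footprint at worktop height; its -x points out of the open mouth, +x to the back, z up. Two side cheeks 11 mm thick, 190 mm clear between them: discs of radius 136 mm about the shutter's axis, cut flat at the worktop, bevelled 3 mm.
- stop (a point): middle of the front face of the stop strip, 14 mm high, that lies on the worktop across the inside of the cupboard, 90 mm behind the cupboard's origin. A board fully home touches it; its centre is then over the cupboard's origin.
- shutter (a joint): angle of the slatted shutter, which runs round an axis 55 mm above the cupboard's origin, parallel to the cupboard's y: 0 = down (mouth shut), 1.78 = rolled up into the back; starts at 1.5 to 1.78. Stays where it is left; 1 to 5 N at the rail move it. Slats 122 to 129 mm from the axis; a board or jar sticking out stops it.
- shutter_rail (a point): centre of the pull rail on the shutter's outside: 110 mm long along the cupboard's y, 14 mm thick round the curve, standing 132 to 158 mm from the axis (centre 145). At joint angle q it is q - 0.087 rad round the axis, from straight out of the mouth upward: upright over the top when up, 42 mm above the worktop when down. The fixed slatted back behind it reaches 135 mm from the axis.
- board: loose serving board of mid-brown wood, 180 mm along its x, 170 mm along its y, 18 mm thick, with a darker strip along each of its two sides (y = +-72 mm); 0.3 to 0.5 kg, too wide to be gripped. Loaded, it takes 4 to 8 N to push. Origin: centre of its underside. Its +x edge leads into the cupboard, its -x edge is the one to push last; the jar and shaker on it stick out above it.
- honey_jar: clear jar with a yellow lid and golden contents, 68 mm in diameter, 112 mm high, 0.44 kg, standing on the leading half of the board, about 40 mm ahead of the board's centre. Origin: centre of its underside.
- salt_shaker: glass salt shaker with a grey metal cap, 44 mm in diameter up to 74 mm, 90 mm high, 0.1 kg, standing on the worktop beyond the board. Origin: centre of its underside.
- pepper_mill: dark wooden pepper mill, 58 mm in diameter, 150 mm high, a bystander. Origin: centre of its underside.
- tea_box: upright pale carton, 43 x 64 x 96 mm, a bystander. Origin: centre of its underside.
- timer: round kitchen timer with a grey cap, 62 mm in diameter, 50 mm high, a bystander to the left. Origin: centre of its underside.

How it is judged (in metres and radians):
On the way, in this order (a step that is already met when the one before it is completed fails the run):
1. the salt shaker stands on the board with the jar, let go (z of salt_shaker in the frame of board between 0.014 and 0.022 m and x of salt_shaker in the frame of board between -0.085 and 0.085 m and y of salt_shaker in the frame of board between -0.08 and 0.08 m and angle between salt_shaker's own z axis and vertical below 0.1 rad and contact force between the fingers and salt_shaker below 0.1 N), for 0.2 s.
2. the loaded board is fully in the cupboard, against the stop strip (x of board in the frame of cupboard above -0.012 m and horizontal distance between board and cupboard below 0.02 m and z of each of salt_shaker, honey_jar in the frame of board above 0.014 m), for 0.2 s.
At the end, for the whole second after the job is handed in: The shutter is down (within 0.06 rad of its stop); behind it the board lies flat on the worktop against the stop strip (within 12 mm of it), with the honey jar and the salt shaker standing upright on the board, all at rest (all of step 2 and value of joint shutter below 0.06 rad and height (world z) of board below 0.004 m and z of each of salt_shaker, honey_jar in the frame of board below 0.022 m and angle between each of salt_shaker, honey_jar's own z axis and vertical below 0.1 rad and linear speed of board below 0.01 m/s and linear speed of each of salt_shaker, honey_jar below 0.02 m/s); the robot touches nothing.
It fails at once if the board is lifted off the worktop (more than 15 mm) (height (world z) of board above 0.015 m).
It fails at once if the honey jar or the salt shaker falls over (angle between any of honey_jar, salt_shaker's own z axis and vertical above 0.6 rad).
It fails at once if the pepper mill, the tea box or the timer is moved more than 30 mm (distance of any of pepper_mill, tea_box, timer from where it was at the start of the episode above 0.03 m).
It also fails if it takes over 72 s, if anything falls off the work surface, if the arm or the gripper's body presses on something with over 40 N, if the wrist force passes 120 N, or if a joint passes its speed limit or range.

ROBOT

A 6-joint arm with a two-finger parallel gripper is mounted at the origin on a cart in front of the work surface, level with it; the furniture and walls round the work are solid. World frame = base frame: x ahead of the robot, y to its left, z up, the work surface at z = 0. Lengths are in mm, angles in rad, forces in N, time in s.
With the tool pointing down it reaches from about 300 to 875 mm from the base axis. Payload 6.4 kg.
Tool frame: the origin (TCP) lies midway between the tips of the shut fingers; the grasp point (between the pads) lies 19 mm behind it (manip.hold_point_z is the distance from the TCP to the grasp point, in mm); z points along the fingers, y is the line along which they close (so a half turn about z gives the same grasp; the last joint's range is limited). The gripper opens to 85 mm and grips with 20 to 120 N. Pads are 22 mm wide; open, the fingers measure 114 mm over their backs; the gripper's body (76 mm by 85 mm) begins 54 mm behind the grasp point. The pads swing forward as they close: fully open they stand 13 mm farther back than shut.
Start: joints at [0.949, 0.181, 1.607, -0, 1.354, -0.206], TCP at [232.245, 526.026, 231.288] pointing down, gripper open.
Joint ranges: [-2.99, 2.99], [-0.89, 2.07], [0.3, 2.58], [-1.14, 4.28], [0, 2.63], [-3.12, 3.12]. Speed limits (rad/s): [2.57, 2.57, 3.01, 3.14, 3.14, 3.14].

INTERFACE

Orientations are given as a rotation vector (axis times angle).
In Python, from workcell import manip gives the robot as it stands. Calls block until the motion is done:
- manip.move_to(position, orientation): joint-space move of the TCP to a pose.
- manip.movel(position, ori=None, rate=150, max_force=None): straight line of the TCP; ori=None keeps the orientation; rate is the mean speed in mm/s. With max_force (N) it stops when the force on the tool has changed by that much, and returns True; else False.
- manip.movej(angles): joint-space move.
- manip.ungrasp() and manip.close(newtons=None): open the fingers fully, or close them until they stop; newtons is the grip in N (None keeps the last).
- manip.sleep(seconds).
- manip.ik(position, orientation): joint angles nearest the present ones, or None.
- manip.snapshot(name): name is "scene" or "top" or "wrist"; returns (picture, depth): 480x640x3 uint8, red, green, blue; 480x640 float32, mm along the optical axis (not along the pixel's ray), 0 where there is no reading.
- manip.get_calibration(name): a dict with "fovy" (degrees; the focal length in pixels is half the picture's height over the tangent of half this angle, whatever the lens; pixels are square), "cx", "cy" (the principal point, pixels), "dist_coeffs" ([k1, k2, p1, p2, k3] as OpenCV has them; the pictures are not rectified), "world_from_camera" (4x4, takes a point from camera to world coordinates). Camera axes: x right, y up, looking along -z (the intrinsics and any distortion apply to the point x, -y, -z); pixel columns grow to the right and rows downward; lengths in mm; the calibration is good to about 2 mm. A picture is of the moment at which its call begins: read the wrist's pose just before it. get_calibration takes no time and is no camera call; for the wrist camera it gives the pose at the moment of the call.
A pose or a line that the arm cannot do raises manip.MotionError and nothing moves.
- manip.finish_job(): hands the job in; it is judged then, once.
Trained networks look in the newest picture that a camera, given by its name, has taken for a name from the list of things; names that differ only in an ending like _2 or _b are one class to them, and where a whole thing is asked for, a point or a joint stands for the part that bears it (a point fixed in the world has none). Each returns a list of dicts, best first, with "conf" (0 to 1); they miss things now and then, are a little off and sometimes report something else, mostly with a low value. They report only what shows in the picture. A call takes as long as a camera call.
- manip.spot_in(label, camera): "centre" ([x, y, z] in mm, in world coordinates, good to about 4 mm: the middle of the surface that is visible of it).
- manip.outline_of(label, camera): "mask" (480x640 bool, what is visible of it).
- manip.place_of(label, camera): "centre" ([x, y, z] in mm, in world coordinates, good to about 4 mm: a listed point, or the origin of a listed thing).
Readings, each from a call of its own:
- manip.get_time_s(): time.
- manip.get_q(): joint angles.
- manip.get_qvel(): joint speeds.
- manip.get_joint_efforts(): joint torques, N m.
- manip.get_tool_pos(): TCP position.
- manip.get_tcp_rot(): TCP orientation.
- manip.get_force(): force on the tool from outside, world axes, zero at the start.
- manip.get_ft_torque(): the same for the moment, N m.
- manip.get_finger_gap(): opening from 0.0 (shut) to 1.0 (fully open).
- manip.get_finger_force(): force on a finger pad.
Only numpy, scipy, OpenCV 4.12 (cv2) and the standard library are available. Lean on these libraries where they do the work, as an engineer would, in place of code of your own. Each camera call takes 0.05 s, during which the arm holds its last target. There are 200 camera calls.

## Working session

There is one attempt and no reset: what is moved stays moved. The work goes in short steps, each a Python script; the robot and the scene stay as the last script left them, time stands still between calls to the robot, and variables do not carry over. Pictures are saved under pics/ and viewed, at most 10 in all, crops included, and the job is handed in when it is done.

```bash
mkdir -p pics; ls
python3 - <<'E'
from workcell import manip as m
import cv2,numpy as np
for c in("scene","top"):
    p,d=m.snapshot(c); cv2.imwrite(f"pics/{c}0.png",p[:,:,::-1]); np.save(f"pics/{c}0.npy",d)
    k=m.get_calibration(c); print(c,k['fovy'],np.round(k['world_from_camera'],2).tolist())
    for n in["cupboard","stop","shutter_rail","board","honey_jar","salt_shaker","pepper_mill","tea_box","timer"]:
        print(n,[(np.round(r["centre"]).tolist(),round(r["conf"],2)) for r in m.place_of(n,c)[:2]])
print(m.get_time_s(), m.get_tcp_rot())
E
```

```text
pics
workcell.py
scene 50.29229546443569 [[-0.94, -0.31, 0.16, 739.94], [0.35, -0.83, 0.44, 487.53], [-0.0, 0.47, 0.88, 993.31], [0.0, 0.0, 0.0, 1.0]]
cupboard []
stop []
shutter_rail [([575.0, 87.0, 201.0], 0.95)]
board [([462.0, -189.0, 2.0], 0.73)]
honey_jar [([479.0, -159.0, 11.0], 0.58)]
salt_shaker [([666.0, -124.0, -1.0], 0.55)]
pepper_mill [([480.0, -157.0, 13.0], 0.55)]
tea_box [([748.0, 20.0, 2.0], 0.56)]
timer [([373.0, 194.0, 1.0], 0.91)]
top 45.70498599566784 [[0.11, 0.94, -0.33, 181.59], [-0.99, 0.1, -0.03, -38.55], [0.0, 0.33, 0.95, 1196.52], [0.0, 0.0, 0.0, 1.0]]
cupboard []
stop []
shutter_rail [([578.0, 90.0, 197.0], 0.78)]
board [([462.0, -186.0, -1.0], 0.81)]
honey_jar [([476.0, -151.0, 22.0], 0.66)]
salt_shaker [([669.0, -118.0, 0.0], 0.71)]
pepper_mill [([779.0, -144.0, -2.0], 0.67), ([460.0, -186.0, 3.0], 0.52)]
tea_box [([748.0, 22.0, -0.0], 0.77)]
timer [([370.0, 200.0, 1.0], 0.68)]
1.0 [6.48374320e-01 3.07391383e+00 2.66817985e-05]
```

View pics/scene0.png

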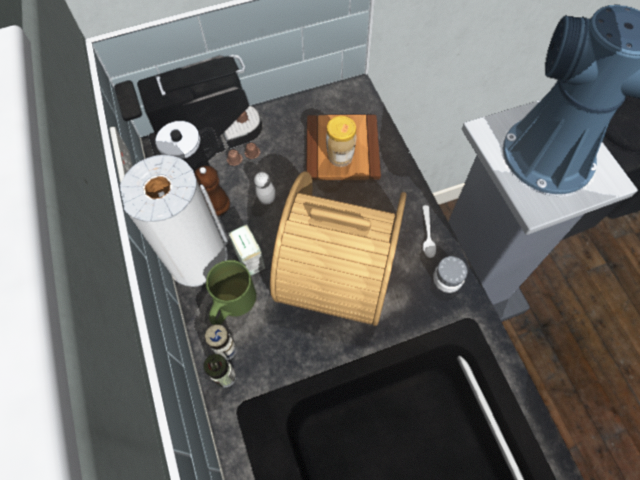

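View pics/top0.png

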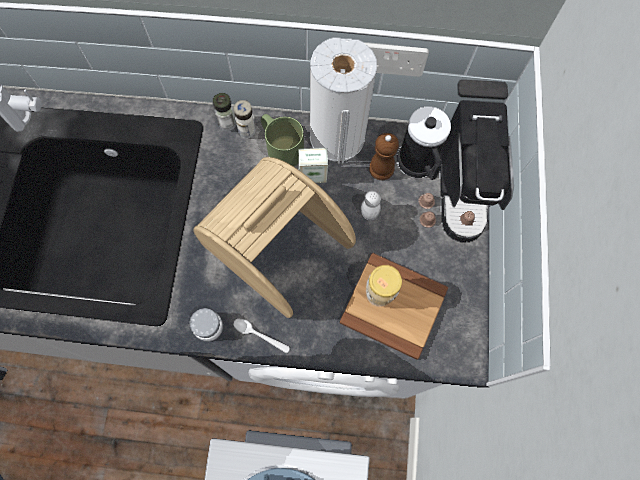

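The scene shows the cupboard mid-worktop at (340,260), its mouth facing the board at (340,150). In the top view the board is at (395,305) with the jar at (383,285), the shaker at (372,205), the mill at (385,155), the tea box at (313,165) and the rail at (270,205). I'll fit the board and cupboard poses from depth next.

```bash
cat > h.py <<'E'
from workcell import manip as m
import cv2,numpy as np
from scipy.optimize import least_squares
def cloud(d,k,mask):
    f=240/np.tan(np.radians(k['fovy']/2)); v,u=np.nonzero(mask&(d>0))
    K=np.array([[f,0,k['cx']],[0,f,k['cy']],[0,0,1]])
    n=cv2.undistortPoints(np.c_[u,v].astype(np.float64)[:,None],K,np.array(k['dist_coeffs'],float))[:,0]
    z=d[v,u].astype(float); T=np.array(k['world_from_camera'])
    return np.c_[n[:,0]*z,-n[:,1]*z,-z]@T[:3,:3].T+T[:3,3]
def masked(n,c,d,er=2):
    r=m.outline_of(n,c)
    if not r: return np.zeros((0,3)),0
    M=cv2.erode(r[0]['mask'].astype(np.uint8),np.ones((er,er)))>0 if er else r[0]['mask']
    return cloud(d,m.get_calibration(c),M),r[0]['conf']
def fit_board(P,x0):
    # top-face rectangle fit: points within, using hull edges
    P=P[np.abs(P[:,2]-18)<7]
    (c,s,a)=cv2.minAreaRect(P[:,:2].astype(np.float32)); return c,s,a,len(P),P[:,2].mean()
E
python3 - <<'E'
from h import *
out={}
for c in("scene","top"):
    _,d=m.snapshot(c)
    for n in["board","cupboard","shutter","honey_jar","salt_shaker"]:
        P,cf=masked(n,c,d,0); print(c,n,len(P),round(cf,2),np.round(np.percentile(P,[1,50,99],axis=0)).tolist() if len(P) else "")
        out[c+n]=P
        if n=="board" and len(P): print(fit_board(P,0))
        if n in("honey_jar","salt_shaker") and len(P):
            h={"honey_jar":112,"salt_shaker":90}[n]; Q=P[np.abs(P[:,2]-h)<5]
            if len(Q): print("  lid",cv2.minEnclosingCircle(Q[:,:2].astype(np.float32)),Q.mean(0))
    # whole region around cupboard
    A=cloud(d,m.get_calibration(c),d>0); A=A[(A[:,2]>25)&(A[:,2]<225)&(np.hypot(A[:,0]-570,A[:,1]-80)<230)]; out[c+"reg"]=A
np.savez("o.npz",**out)
# cupboard SDF fit
P=np.vstack([out["scenecupboard"],out["topcupboard"],out["sceneshutter"],out["topshutter"]]); P=P[P[:,2]>12]
def res(p,P=P):
    c,s=np.cos(p[2]),np.sin(p[2]); X=P[:,0]-p[0];Y=P[:,1]-p[1]
    x=c*X+s*Y;y=-s*X+c*Y;z=P[:,2]-55-p[3]; r=np.hypot(x,z)
    a=np.abs(np.abs(y)-100.5)-5.5; b=r-136
    ch=np.abs(np.hypot(np.maximum(a,0),np.maximum(b,0))+np.minimum(np.maximum(a,b),0))
    a=np.abs(y)-95; 
    sh=np.hypot(np.maximum(a,0),np.minimum(np.abs(r-129),np.abs(r-135)))
    sh2=np.hypot(np.maximum(a,0),np.abs(r-122))
    return np.minimum(np.minimum(ch,sh),sh2)
best=None
for yaw in np.arange(0.4,2.8,.2):
    s=least_squares(res,[575,85,yaw,0],loss="soft_l1",f_scale=3,x_scale=[10,10,.1,3])
    if best is None or s.cost<best.cost: best=s
    print(round(yaw,1),np.round(s.x,3),round(s.cost/len(P),2))
print("best",best.x)
E
```

```text
scene board 3274 0.86 [[363.0, -287.0, 4.0], [466.0, -164.0, 18.0], [555.0, -80.0, 22.0]]
((458.5843505859375, -185.52468872070312), (184.1187286376953, 168.95596313476562), 70.67146301269531, 3135, np.float64(17.556528210665487))
scene cupboard 13641 0.94 [[457.0, -60.0, 21.0], [603.0, 134.0, 166.0], [718.0, 239.0, 212.0]]
scene shutter 3054 0.78 [[464.0, -17.0, -0.0], [566.0, 83.0, 183.0], [650.0, 145.0, 213.0]]
scene honey_jar 1259 0.59 [[451.0, -179.0, 24.0], [485.0, -133.0, 110.0], [510.0, -119.0, 133.0]]
  lid ((482.19097900390625, -142.27346801757812), 29.15613555908203) [ 486.51980424 -130.03785281  110.5459612 ]
scene salt_shaker 514 0.71 [[649.0, -184.0, -1.0], [671.0, -106.0, 56.0], [689.0, -97.0, 89.0]]
  lid ((669.3801879882812, -116.54878997802734), 13.24347972869873) [ 669.4681825  -116.27976971   87.28773994]
top board 5436 0.7 [[360.0, -284.0, 7.0], [442.0, -201.0, 18.0], [553.0, -86.0, 24.0]]
((459.5149841308594, -185.9801788330078), (178.89498901367188, 170.99334716796875), 70.73041534423828, 5343, np.float64(18.268686911693724))
top cupboard 9915 0.62 [[414.0, -76
[... 440 characters left out ...]
, 92.0]]
  lid ((667.8844604492188, -118.94654083251953), 14.778952598571777) [ 668.18200066 -118.46349518   87.89914549]
0.4 [567.489  80.119   0.97    7.478] 3.51
0.6 [567.489  80.119   0.97    7.478] 3.51
0.8 [559.371  85.568   0.961   7.516] 3.68
1.0 [567.489  80.119   0.97    7.478] 3.51
1.2 [567.489  80.119   0.97    7.478] 3.51
1.4 [567.489  80.119   0.97    7.478] 3.51
1.6 [567.489  80.119   0.97    7.478] 3.51
1.8 [567.487  80.115   0.97    7.476] 3.51
2.0 [573.261  89.836   2.447  13.166] 17.18
2.2 [573.261  89.836   2.447  13.166] 17.18
2.4 [573.261  89.836   2.447  13.166] 17.18
2.6 [573.306  89.825   2.447  13.168] 17.18
best [567.48676374  80.11466306   0.97018637   7.47583192]
```

Run:
```python
from h import *
from scipy.spatial.transform import Rotation as R
o=np.load("o.npz")
def mk(P):
  def res(p):
    c,s=np.cos(p[2]),np.sin(p[2]); X=P[:,0]-p[0];Y=P[:,1]-p[1]
    x=c*X+s*Y;y=-s*X+c*Y;z=P[:,2]-55; r=np.hypot(x,z)
    a=np.abs(np.abs(y)-100.5)-5.5; b=r-136
    ch=np.abs(np.hypot(np.maximum(a,0),np.maximum(b,0))+np.minimum(np.maximum(a,b),0))
    a=np.maximum(np.abs(y)-95,0)
    sh=np.hypot(a,np.min([abs(r-129),abs(r-135),abs(r-122)],axis=0))
    d=np.abs(np.c_[np.abs(y)-55,np.abs(r-145)-13,]); rail=np.where((r>131)&(r<162)&(np.abs(y)<58)&(np.abs(x)<40),0,99)
    return np.minimum.reduce([ch,sh,rail])
  return res
for k in(["scenecupboard"],["topcupboard"],["scenecupboard","topcupboard"]):
    P=np.vstack([o[a] for a in k]);P=P[P[:,2]>12]
    s=least_squares(mk(P),[567,80,.97],loss="soft_l1",f_scale=2,x_scale=[10,10,.1]); print(k,s.x,s.cost/len(P), np.median(s.fun))
p=s.x
P=np.vstack([o["sceneshutter"],o["topshutter"]]);c,sn=np.cos(p[2]),np.sin(p[2])
x=c*(P[:,0]-p[0])+sn*(P[:,1]-p[1]); y=-sn*(P[:,0]-p[0])+c*(P[:,1]-p[1]); r=np.hypot(x,P[:,2]-55); i=r>142
a=np.arctan2(P[:,2]-55,-x); print("rail ang",np.percentile(a[i],[5,50,95]),"y",np.percentile(y[i],[2,50,98]),r.max(),"shut ang",np.percentile(a,[2,98]))
for k in("scenehoney_jar","tophoney_jar"):
    Q=o[k];Q=Q[Q[:,2]>126]; print(len(Q),cv2.minEnclosingCircle(Q[:,:2].astype(np.float32)))
def W(cx,cy): return [p[0]+c*cx-sn*cy,p[1]+sn*cx+c*cy]
def ori(psi,tilt=0,ax=1):
    # z down; tool y along world angle psi; tilt about tool axis ax
    Y=np.array([np.cos(psi),np.sin(psi),0]);Z=np.array([0,0,-1.]);X=np.cross(Y,Z)
    M=R.from_matrix(np.c_[X,Y,Z]); return (M*R.from_rotvec(tilt*np.eye(3)[ax])).as_rotvec()
for cx,cy in((-265,190),(-265,177),(-265,160),(-225,180),(-270,135),(-280,96)):
  for t in(-.3,0,.3):
    print(cx,cy,np.round(W(cx,cy)),t,[ (m.ik(W(cx,cy)+[z],ori(p[2]+f,t)) is not None) for f in(0,np.pi) for z in(-6,120)])
```

```text
['scenecupboard'] [566.70464508  79.1487787    0.97203789] 0.6797657823588817 0.7928492229793562
['topcupboard'] [567.32735754  80.21692202   0.97174651] 0.5385220812443993 0.5354118277195923
['scenecupboard', 'topcupboard'] [566.80578949  79.42082628   0.97180287] 0.6458003476927404 0.7087207733962657
rail ang [1.61118919 1.66147147 1.71039576] y [-52.60197319   2.62030888  53.6298366 ] 162.88794577753623 shut ang [1.3243993  1.79315006]
528 ((478.2307434082031, -150.78488159179688), 32.184486389160156)
777 ((476.87799072265625, -152.16302490234375), 31.68724822998047)
-265 190 [260. -32.] -0.3 [False, False, True, True]
-265 190 [260. -32.] 0 [True, True, True, True]
-265 190 [260. -32.] 0.3 [True, True, False, False]
-265 177 [271. -40.] -0.3 [False, False, True, True]
-265 177 [271. -40.] 0 [True, True, True, True]
-265 177 [271. -40.] 0.3 [True, True, False, False]
-265 160 [285. -49.] -0.3 [False, False, True, True]
-265 160 [285. -49.] 0 [True, True, True, True]
-265 160 [285. -49.] 0.3 [True, True, False, False]
-225 180 [291.  -5.] -0.3 [False, True, True, True]
-225 180 [291.  -5.] 0 [True, True, True, True]
-225 180 [291.  -5.] 0.3 [True, True, False, True]
-270 135 [303. -67.] -0.3 [False, True, True, True]
-270 135 [303. -67.] 0 [True, True, True, True]
-270 135 [303. -67.] 0.3 [True, True, False, True]
-280 96 [330. -98.] -0.3 [True, True, True, True]
-280 96 [330. -98.] 0 [True, True, True, True]
-280 96 [330. -98.] 0.3 [True, True, True, True]
```

```bash
cat >> h.py <<'E'
from scipy.spatial.transform import Rotation as R
C=np.array([567.,79.7,.972]); c_,s_=np.cos(C[2]),np.sin(C[2])
def W(cx,cy,z): return [C[0]+c_*cx-s_*cy,C[1]+s_*cx+c_*cy,z]
def L(p): return [c_*(p[0]-C[0])+s_*(p[1]-C[1]),-s_*(p[0]-C[0])+c_*(p[1]-C[1])]
def ori(psi,tilt=0,ax=1):
    Y=np.array([np.cos(psi),np.sin(psi),0]);Z=np.array([0,0,-1.]);X=np.cross(Y,Z)
    return (R.from_matrix(np.c_[X,Y,Z])*R.from_rotvec(tilt*np.eye(3)[ax])).as_rotvec()
def board():
    out=[]
    for c in("top","scene"):
        _,d=m.snapshot(c); P,cf=masked("board",c,d,0)
        if len(P)<500: continue
        b=fit_board(P,0); a=np.radians(b[2]); a=C[2]+(a-C[2]+np.pi/4)%(np.pi/2)-np.pi/4
        print("board",c,np.round(L(b[0]),1),"yaw rel",round(a-C[2],3),np.round(b[1]),round(cf,2)); out.append((*b[0],a))
    return out
E
python3 - <<'E'
from h import *
T=m.get_calibration("wrist")["world_from_camera"];T=np.array(T)
M=R.from_rotvec(m.get_tcp_rot()).as_matrix(); print("cam in tool",M.T@(T[:3,3]-m.get_tool_pos()))
for f in(0,np.pi):
  q=m.ik(W(-275,195,120),ori(C[2]+f)); q2=m.ik(W(-275,195,-6),ori(C[2]+f)); print(f,q,q2, ori(C[2]+f), "toolX local",np.round(R.from_rotvec(ori(C[2]+f)).as_matrix()[:,0],2), "cup y",(-s_,c_))
E
```

```text
cam in tool [ 8.09407841e+01  1.30251930e-01 -1.42273718e+02]
0 [-0.63135677 -0.57036044  2.46187551  0.          1.25007758 -1.60335677] [-6.31356769e-01 -1.48163445e-01  2.53686448e+00 -4.44089210e-16
  7.52891614e-01 -1.60335677e+00] [0.92659766 3.0018363  0.        ] toolX local [-0.83  0.56 -0.  ] cup y (np.float64(-0.8260146618761615), np.float64(0.5636486302348394))
3.141592653589793 [-6.31356769e-01 -5.70360441e-01  2.46187551e+00 -4.44089210e-16
  1.25007758e+00  1.53823588e+00] [-6.31356769e-01 -1.48163445e-01  2.53686448e+00 -4.44089210e-16
  7.52891614e-01  1.53823588e+00] [ 3.0018363  -0.92659766  0.        ] toolX local [ 0.83 -0.56  0.  ] cup y (np.float64(-0.8260146618761615), np.float64(0.5636486302348394))
```

Run:
```python
from h import *
o=ori(C[2]); q=list(m.ik(W(-275,197,120),o)); q0=list(m.get_q())
m.movej([q0[0]]+q[1:5]+[q0[5]]); m.movej(q)
m.movel(W(-275,197,-6),o)
print(m.get_time_s(), m.get_tool_pos(), m.get_force())
print(m.movel(W(-275,110,-6),o,rate=60,max_force=30), m.get_force(), L(m.get_tool_pos()))
board(); print(m.get_time_s())
p,_=m.snapshot("top"); cv2.imwrite("pics/top1.png",p[:,:,::-1])
```

```text
5.6167 [249.57819903 -36.3793325   -5.68978879] [-0.72949146 -0.60186343  1.43016619]
False [ 0.66332833 -0.36097601  0.66424638] [np.float64(-274.96308884063035), np.float64(110.39601981633983)]
board scene [-280.3  -59.9] yaw rel 0.257 [183. 170.] 0.96
7.4167
```

View pics/top1.png

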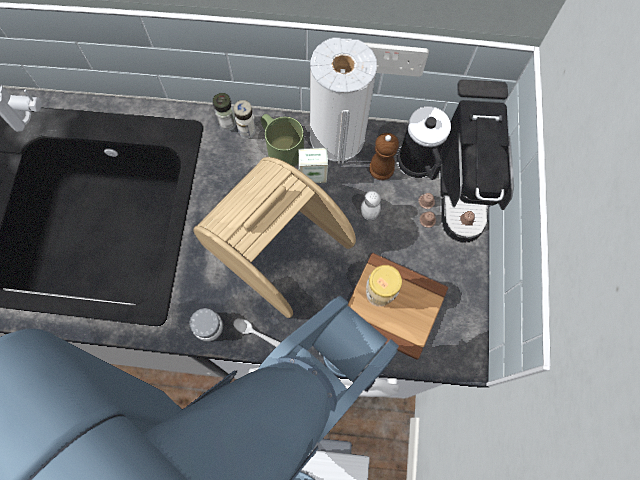

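The top view shows the open gripper over the front left of the board (340,340), untouched and on the wrong side. I had the lateral sign reversed: the board must come 60 mm towards the robot, so I have to push from the far side. I'll check the room there.

Run:
```python
from h import *
G={}
for c in("top","scene"):
    d=np.load(f"pics/{c}0.npy"); A=cloud(d,m.get_calibration(c),d>0)
    l=np.array(L(A.T)).T
    for (x,y),z in zip(l,A[:,2]):
        if -460<x<-140 and -400<y<-60 and z<400: k=(int(x//20),int(y//20)); G[k]=max(G.get(k,-9),z)
print("rows y (cup), cols x -460..-140")
for j in range(-3,-21,-1): print(j*20-20, *[f"{G.get((i,j),-1):4.0f}" for i in range(-23,-7)])
for f in(0,np.pi): print([m.ik(W(-290,-195,z),ori(C[2]+f)) is not None for z in(-6,150)])
```

```text
rows y (cup), cols x -460..-140
-80   -1   -1   -1   -1   -1   -1   -1   -1   -1   -1   -1   -1   -1   -1   -1   -1
-100    7    6    8    6   22   23   23   25   25  135  134  135  134   24    5    5
-120    8    6    6    7   22   25   25   23   22  130  133  134   97   23   19    7
-140    5    6    7    5   19   24   23   24   24   25   24   21   22   23   22    5
-160    6    6    6    6    5   23   26   25   26   23   23   24   23   21   16    6
-180  310    5    6    6    6   22   24   24   23   23   18    8    7    6    7    5
-200  400    6    7    6    6   21   24    5    5    4    5    5    5   10    5    6
-220  400  314    6    5    6    8    5    6    6    5    7    4    8    6    6    6
-240  399  399  312    6    6    6    6    6    5    5    7    6    5    6    6    6
-260   -1  399  400    7    7    5    7    6    6    7    7    6    7    7    7    7
-280   -1   -1  399  313    8    4    6    6    4    6    6   27   28    6    5    6
-300   -1   -1  399  400  312    6    7   38  211  211  193   30   32    5    5    8
-320   -1   -1   -1  399  400    5   41  210  216  216  211  203   30   30   21    5
-340   -1   -1   -1   -1  400  338   39  216  219  217  217  207  199   30  127    5
-360   -1   -1   -1   -1  395  399  312  215  216  217  218  215  207  197  140  159
-380   -1   -1   -1   -1   -1  400  400  205  216  218  217  217  214  201  170  171
-400   -1   -1   -1   -1   -1   -1  400  379  205  217  218  218  218  207  206  169
-420   -1   -1   -1   -1   -1   -1  397  400  311  211  218  218  218  218  206  202
[True, True]
[True, True]
```

Run:
```python
from h import *
o=ori(C[2]+np.pi/2)
m.movel(W(-275,125,200)); m.close()
m.move_to(W(-300,-190,190),o); print(np.round(m.get_q(),2))
m.movel(W(-300,-188,6),o,rate=200)
f0=np.array(m.get_force())
print(m.movel(W(-300,-148,6),o,rate=50,max_force=25), np.round(m.get_force()-f0,1), L(m.get_tool_pos()), m.get_time_s())
b=board()
for n in("honey_jar",):
    print([(np.round(L(r["centre"])),r["conf"]) for c in("top","scene") for r in m.place_of(n,c)[:1]])
p,_=m.snapshot("scene"); cv2.imwrite("pics/s2.png",p[:,:,::-1]);print(m.get_time_s())
```

```text
[-0.65  0.31  1.53  0.    1.3   3.09]
False [ 1.6 -1.7  2.6] [np.float64(-299.9845699558771), np.float64(-148.24655809785068)] 15.65
board scene [-275.8  -40.2] yaw rel 0.226 [182. 170.] 0.73
[(array([-240.,  -46.]), 0.68)]
16.0
```

View pics/s2.png

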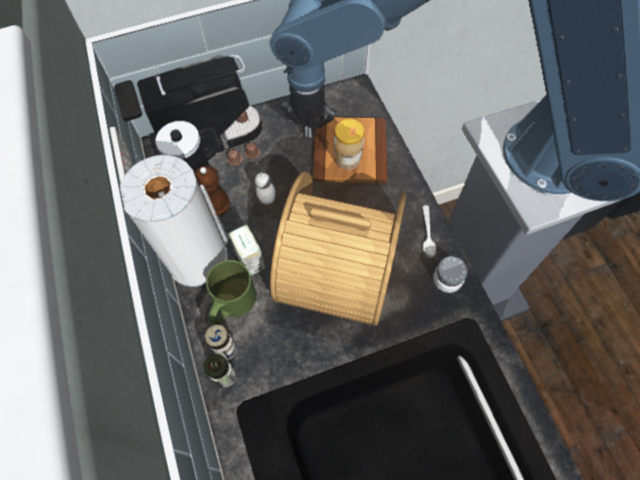

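The scene shows the fingers at (308,118) behind the board's far edge; board and jar have moved, still standing. Now I'll push farther back on the edge to turn the board.

Run:
```python
from h import *
o=ori(C[2]+np.pi/2)
m.movel(W(-300,-166,6),o,rate=120);m.movel(W(-327,-166,6),o,rate=120)
print(m.movel(W(-327,-118,6),o,rate=60,max_force=25), L(m.get_tool_pos()))
b=board(); print(m.get_time_s())
```

```text
False [np.float64(-326.85303618146423), np.float64(-117.61167560563057)]
board top [ -68.9 -287.5] yaw rel 0.586 [56. 33.] 0.19
board scene [-265.4  -11.9] yaw rel 0.079 [185. 169.] 0.93
17.825
```

Run:
```python
from h import *
o=ori(C[2]+np.pi/2)
print(m.movel(W(-327,-104.5,6),o,rate=60,max_force=25))
m.movel(W(-327,-125,6),o); m.movel(W(-310,-150,190),o,rate=300); m.ungrasp()
S=[668.5,-118.]
m.move_to(S+[190],o)
b=board()
p,_=m.snapshot("top"); cv2.imwrite("pics/t3.png",p[:,:,::-1])
for c in("top","scene"):
  r=m.place_of("salt_shaker",c)[:1]; print([(np.round(x["centre"]),x["conf"]) for x in r])
p,_=m.snapshot("wrist"); cv2.imwrite("pics/w3.png",p[:,:,::-1])
print(m.get_time_s())
```

```text
False
board top [-262.1   -3.1] yaw rel 0.032 [179. 171.] 0.63
board scene [-261.6   -2.4] yaw rel 0.022 [184. 171.] 0.75
[]
[(array([ 667., -124.,   -1.]), 0.61)]
25.3333
```

View pics/t3.png

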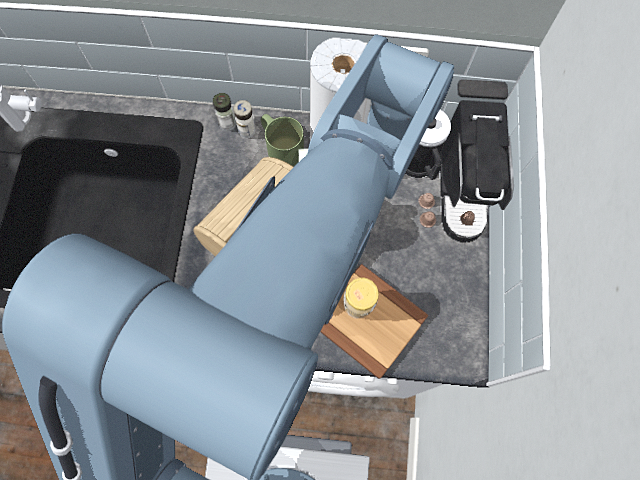

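Top view: the board is squarely in front of the mouth at (377,320) with the jar standing at (361,295), and the arm is over the shaker. Now grasp and place it.

Run:
```python
from h import *
o=ori(C[2]+np.pi/2); S=[668.5,-119.]
m.movel(S+[34],o,rate=180); m.close(25); print(m.get_finger_gap(),m.get_finger_force())
m.movel(S+[200],o,rate=250)
t=W(-312,-4,0)
m.movel(t[:2]+[200],o,rate=250)
m.movel(t[:2]+[62],o,rate=200); print(m.movel(t[:2]+[50],o,rate=40,max_force=4), m.get_tool_pos(),m.get_finger_gap())
m.ungrasp(); m.movel(t[:2]+[190],o,rate=200); print(m.get_time_s())
m.move_to(W(-390,-4,190),o)
for n in("salt_shaker","honey_jar"):
  for c in("top","scene"):
    print(n,c,[(np.round(L(x["centre"])),np.round(x["centre"][2]),x["conf"]) for x in m.place_of(n,c)[:1]] if not m.snapshot(c) is None else 0)
b=board(); print(m.get_time_s(), [m.ik(W(x,-2,-6),ori(C[2]+np.pi/2,t)) is not None for x in(-400,-101) for t in(-.3,0,.3)])
p,_=m.snapshot("scene"); cv2.imwrite("pics/s4.png",p[:,:,::-1])
```

```text
0.4457773297637769 25.029466138221323Traceback (most recent call last):
  File "<stdin>", line 6, in <module>
host.MotionError: the arm cannot follow that straight line within its joint ranges
```

Run:
```python
from h import *
o=ori(C[2]+np.pi/2); t=W(-312,-4,0)
print(np.round(m.get_q(),2),m.get_tool_pos(),m.get_finger_gap())
for f in(np.pi/2,-np.pi/2):
  for z in(200,50): print(f,z,np.round(m.ik(t[:2]+[z],ori(C[2]+f)),2))
```

```text
[-0.35  0.43  1.35 -0.    1.36 -2.89] [ 667.36375571 -118.63662806  197.84146655] 0.44685739353417997
1.5707963267948966 200 [-0.7  -0.12  1.98  0.    1.28  3.04]
1.5707963267948966 50 [-0.7   0.13  2.08  0.    0.92  3.04]
-1.5707963267948966 200 [-0.7  -0.12  1.98 -0.    1.28 -0.1 ]
-1.5707963267948966 50 [-0.7   0.13  2.08 -0.    0.92 -0.1 ]
```

Run:
```python
from h import *
o=ori(C[2]-np.pi/2); t=W(-312,-4,0)
m.move_to(t[:2]+[200],o)
m.movel(t[:2]+[62],o,rate=200,max_force=15); print(m.movel(t[:2]+[48],o,rate=40,max_force=4), m.get_tool_pos(),m.get_finger_gap())
m.ungrasp(); m.movel(t[:2]+[190],o,rate=200); print(m.get_time_s())
m.move_to(W(-420,-4,150),ori(C[2]-np.pi/2,.25))
for c in("top","scene"):
  m.snapshot(c)
  for n in("salt_shaker","honey_jar"):
    print(n,c,[(np.round(L(x["centre"])),np.round(x["centre"][2]),round(x["conf"],2)) for x in m.place_of(n,c)[:1]])
b=board(); print(m.get_time_s(), [m.ik(W(x,-2,-6),ori(C[2]-np.pi/2,.25)) is not None for x in(-400,-250,-97)])
p,_=m.snapshot("scene"); cv2.imwrite("pics/s4.png",p[:,:,::-1])
```

```text
True [ 395.89322908 -181.34326119   52.61369935] 0.4447352711274214
32.575
salt_shaker top [(array([-307.,   -2.]), np.float64(14.0), 0.58)]
honey_jar top [(array([-224.,   -6.]), np.float64(20.0), 0.93)]
salt_shaker scene [(array([-311.,   -4.]), np.float64(19.0), 0.85)]
honey_jar scene [(array([-226.,  -10.]), np.float64(11.0), 0.76)]
board top [-261.4   -3. ] yaw rel 0.03 [180. 171.] 0.56
board scene [-261.1   -2.3] yaw rel 0.022 [184. 170.] 0.69
33.6417 [True, True, True]
```

View pics/s4.png

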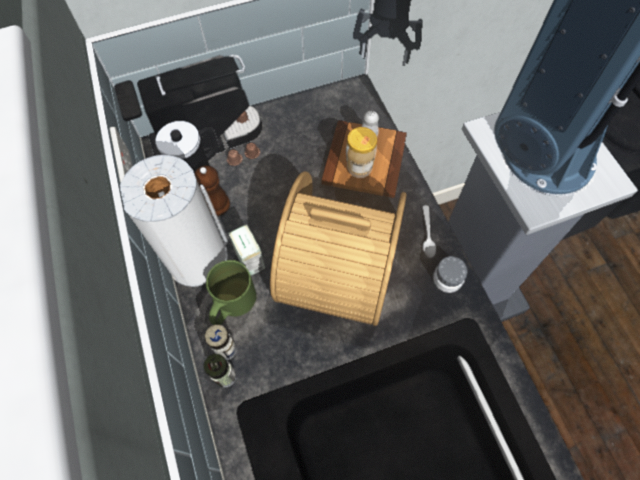

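The scene shows the shaker standing at (371,120) behind the jar at (362,148) on the square board. Now the two-finger push from behind.

Run:
```python
from h import *
o=ori(C[2]-np.pi/2,.25)
m.movel(W(-388,-2,-6),o,rate=150,max_force=20); f0=np.array(m.get_force())
print(m.movel(W(-270,-2,-6),o,rate=50,max_force=25),np.round(m.get_force()-f0,1),m.get_tool_pos()[2])
b=board(); print(m.get_time_s())
p,_=m.snapshot("top"); cv2.imwrite("pics/t5.png",p[:,:,::-1])
```

```text
False [-3.4 -4.  -1.1] -6.025690088338094
board top [-172.6   -4.2] yaw rel -0.006 [180. 171.] 0.97
board scene [-194.4   -4.5] yaw rel -0.002 [143. 170.] 0.91
37.6083
```

View pics/t5.png

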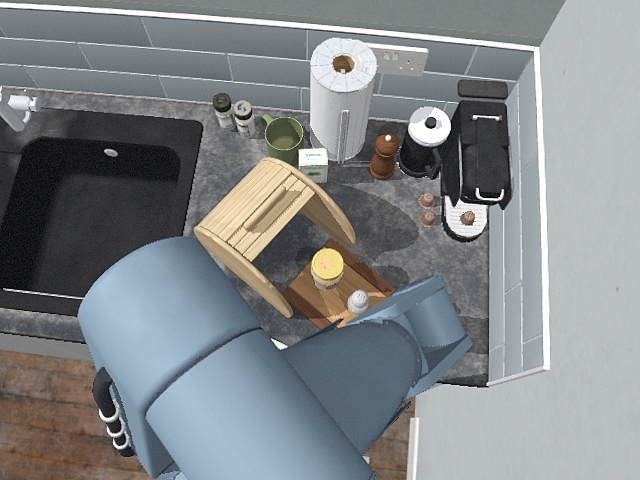

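Top view: board square and entering the mouth, jar (328,268) and shaker (358,298) upright. Continuing to the stop.

Run:
```python
from h import *
o=ori(C[2]-np.pi/2,.25)
print(m.movel(W(-94,-2,-6),o,rate=50,max_force=18),m.get_force(),L(m.get_tool_pos())); m.sleep(.3)
print(L(m.get_tool_pos()),m.get_time_s())
p,_=m.snapshot("top"); cv2.imwrite("pics/t6.png",p[:,:,::-1])
```

```text
True [-2.24078376 -3.50288778  2.07641086] [np.float64(-97.2817597338822), np.float64(-1.740428892337171)]
[np.float64(-97.52801952202273), np.float64(-1.307836017727162)] 41.1833
```

View pics/t6.png

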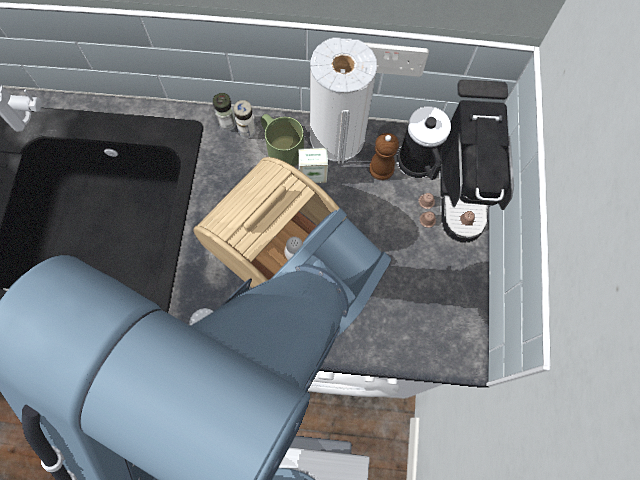

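Board met the stop (contact stop at TCP −97.3 ⇒ board centre ≈ 0), and the shaker stands at (293,245). Next I'll withdraw and check the shutter path.

```bash
cat >> h.py <<'E'
def arc(phi,r,k=.65):
    return W(-r*np.cos(phi),0,55+r*np.sin(phi)), ori(C[2]-np.pi/2,k*max(0,np.pi/2-phi))
PH=np.linspace(1.84,.0,15); RR=np.linspace(144,148,15)
E
python3 - <<'E'
from h import *
m.movel(W(-200,-2,0),rate=150); m.movel(W(-240,-2,200),rate=250); m.close()
b=board()
m.snapshot("top"); print([(np.round(x["centre"]),x["conf"]) for x in m.place_of("shutter_rail","top")[:1]], W(13,0,199))
for k in(.4,.55,.65): print(k,[m.ik(*arc(a,r,k)) is not None for a,r in zip(PH,RR)])
p,_=m.snapshot("top"); cv2.imwrite("pics/t7.png",p[120:400,150:470,::-1].repeat(2,0).repeat(2,1)[:600]); print(m.get_time_s())
E
```

```text
board top [-36.3  -8.7] yaw rel -0.082 [120. 163.] 0.85
[(array([ 780., -142.,   -3.]), 0.66)] [np.float64(574.3274321930529), np.float64(90.4381906043901), 199]
0.4 [True, True, True, True, True, True, True, True, True, True, True, True, True, True, True]
0.55 [True, True, True, True, True, True, True, True, True, True, True, True, True, True, True]
0.65 [True, True, True, True, True, True, True, True, True, True, True, True, True, True, True]
44.15
```

View pics/t7.png

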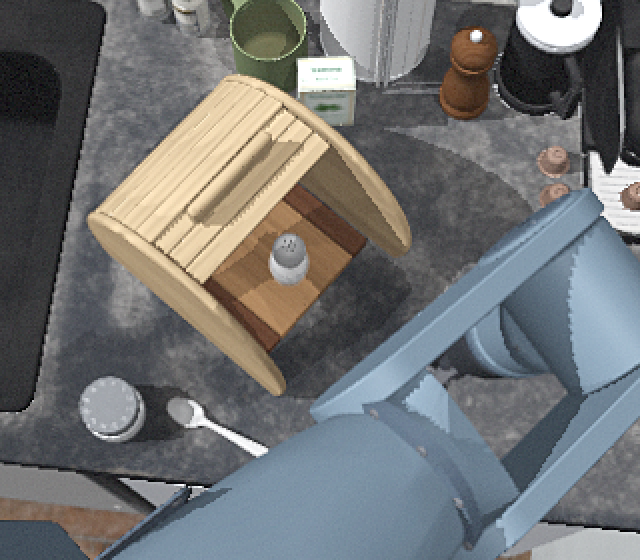

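Crop: board inside between the cheeks, shaker upright at (289,258), rail at (232,178), bystanders untouched. I'll check the rear edge once more, then draw the shutter down.

Run:
```python
from h import *
_,d=m.snapshot("top"); P,_c=masked("board","top",d,0); P=P[np.abs(P[:,2]-18)<6]; l=np.array(L(P.T)).T
for y0 in(-60,-30,0,30,60):
    q=l[np.abs(l[:,1]-y0)<12,0]; print(y0,len(q),np.round(np.percentile(q,[0,2,5]),1) if len(q) else "")
if np.percentile(l[:,0],2)<-100: raise SystemExit("not home")
m.movel(W(-200,0,300),rate=300)
p,o=arc(PH[0],144); m.move_to(p[:2]+[300],o)
print(m.movel([*p[:2],p[2]+1],o,rate=150,max_force=12), m.get_tool_pos()[2]-p[2], m.get_time_s())
for a,r in zip(PH[1:],RR[1:]):
    if m.movel(*arc(a,r),rate=90,max_force=15): print("stopped",a,np.round(m.get_force(),1)); break
print(a,np.round(m.get_force(),1),np.round(L(m.get_tool_pos())),m.get_tool_pos()[2],m.get_time_s())
p,_=m.snapshot("top"); cv2.imwrite("pics/t8.png",p[120:400,150:470,::-1].repeat(2,0).repeat(2,1))
```

```text
-60 471 [-90.8 -88.5 -85.4]
-30 317 [-91.3 -90.1 -88.5]
0 311 [-91.1 -89.4 -88. ]
30 502 [-90.9 -88.8 -86.1]
60 498 [-90.9 -88.8 -86.3]
False 2.2510841456601725 46.5667
stopped 0.0 [-2.2 -1.3  6. ]
0.0 [-2.2 -1.3  6. ] [-148.   -1.] 56.09200495989088 51.6
```

View pics/t8.png

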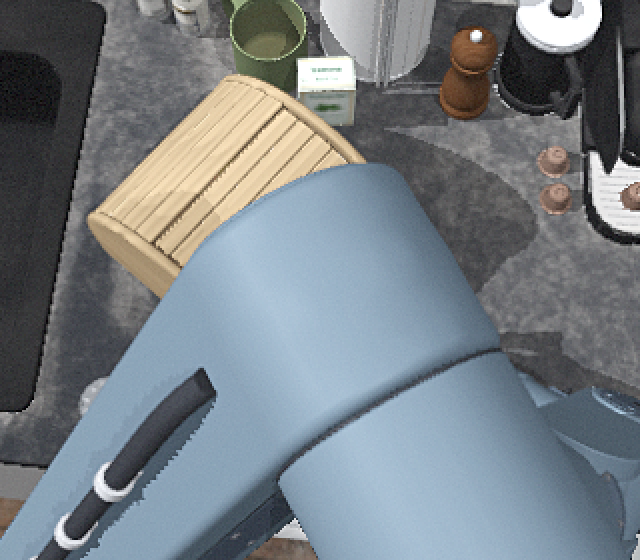

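The shutter moved with the rail, and the arm was stopped by force at the bottom of the arc. One gentle extra press, then withdraw and verify the rail's height.

Run:
```python
from h import *
p,o=arc(-.04,148); o=ori(C[2]-np.pi/2,.65*np.pi/2)
print(m.movel(p,o,rate=30,max_force=12),np.round(m.get_force(),1),m.get_tool_pos()[2])
m.movel(W(-152,0,64),o,rate=60); m.movel(W(-215,0,115),o,rate=150)
m.move_to(W(-260,60,330),ori(C[2]-np.pi/2,.3)); m.sleep(.3)
for c in("scene","top"):
    _,d=m.snapshot(c)
    for r in m.place_of("shutter_rail",c)[:1]: print(c,np.round(L(r["centre"])),r["centre"][2],r["conf"])
    A=cloud(d,m.get_calibration(c),d>0); l=np.array(L(A.T)).T; z=A[:,2]-55; rr=np.hypot(l[:,0],z); i=(rr>140)&(rr<160)&(np.abs(l[:,1])<50)&(l[:,0]<0)&(A[:,2]>20)
    a=np.arctan2(z[i],-l[i,0]); print(i.sum(), np.round(np.percentile(a,[5,25,50,75,95]),3) if i.sum() else "")
print(np.round(m.get_force(),1),m.get_time_s())
```

```text
True [-3.4 -1.6  9.7] 56.055897741306254
0 
top [-143.    1.] 42.0 0.72
424 [-0.073 -0.051 -0.038 -0.028 -0.015]
[ 0.5  0.7 -0.2] 54.3083
```

```bash
python3 -c "
from workcell import manip as m
print(m.finish_job())"
```

```text
the job is handed in; nothing more can be done
None
```

I handed the job in at about 54 s of the 72 s; no verdict came back. The salt shaker is on the board with the jar, the board is against the stop, and the shutter rail measured 42 mm up, which is fully down. The shaker was last seen upright just before shutting; the jar was last seen upright as the board entered the cupboard.

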